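# Set out the seasoning board

### The job

Set out the front board, the one with only the timer and the matchbox on it: lay the peeler flat on the board in the clear strip on the robot's side of the timer-matchbox line, parallel to the board's long edge and halfway along it, and stand the three containers on the board in one straight, evenly spaced row from the timer to the matchbox. The small brown bottle goes next to the timer, the tall slender sauce bottle next to the matchbox, and the wide-capped spice jar between the two bottles. Leave the timer, the matchbox and everything else where they are, and do not tip any container over.

Things in the scene. Friction and masses are not known exactly. Their poses are not given: they have to be found in the camera images.
- board: The front beech board (not the crowded one by the wall), fixed, 158 (x) x 404 (y) x 18 mm high. Origin: centre of its underside; y to the robot's left, x away from the robot. Timer and matchbox stand on its line x = +30 mm at y = +165 and -165 mm or the reverse, 330 mm apart, so the row's steps are 82.5 mm between centres. The clear strip is x = -79 to 0 mm; x = -40 mm suits the peeler.
- timer: Round kitchen timer, white dial on a dark foot, 62 mm across and 42 mm high, loose on the board near one end. Origin on its underside, at its centre within 1 mm. It marks one end of the row and stays where it is.
- matchbox: Flat box of matches, 36 x 53 x 15 mm, loose on the front board near the other end. Origin at the centre of its underside. It marks the other end of the row and stays where it is.
- peeler: Peeler, dark handle and metal head, flat on the worktop before the front board (not the one at the back), 37 (x) x 142 (y, its length) x 16 mm. The handle, 20 mm wide and 16 mm high, runs from y = -19 to +71 mm; grip it near y = +25 mm, its balance point, the fingers closing along x. The head (37 mm wide) is at the -y end. Origin at the middle of the whole length, on the underside; z up.
- brown_bottle: Small brown bottle with a narrow neck, 37 mm across and 92 mm high, about 0.12 kg, standing on the worktop left of the sink, none of those on the back board. The body reaches up to 56 mm, then a neck 22 mm across to 70 mm, then a ribbed dark cap 26 mm across from 70 to 92 mm, which can be gripped. Origin at the centre of its underside, z up along its axis.
- spice_jar: Spice jar with a wide ribbed cap, the widest of the three containers: 46 mm across, 105 mm high, about 0.14 kg, standing on the worktop left of the sink, none of those on the back board. Body 43 mm across up to 65 mm, neck 37 mm, cap 44 mm across from 76 to 104 mm, which can be gripped. Origin at the centre of its underside, z up along its axis.
- sauce_bottle: Tall slender sauce bottle, the tallest of the three containers: 35 mm across, 166 mm high, about 0.19 kg, standing on the worktop left of the sink, none of those on the back board. Body up to 93 mm, neck 24 mm across up to 137 mm, cap 33 mm across from 137 to 166 mm, which can be gripped. Origin at the centre of its underside, z up along its axis.
- capsule: Bystander: small coffee capsule, 36 mm across, 27 mm high, on the worktop behind the work. Origin at the centre of its underside. Leave it alone.
- opener: Bystander: flat grey metal bottle opener, 36 x 138 x 10 mm, lying on the worktop behind the board. Origin at the middle of its underside. Leave it alone.

How it is judged:
At the end, for the whole second after the job is handed in: Containers upright on the board in line with timer and matchbox: brown bottle 82.5 mm from the timer, sauce bottle 82.5 mm from the matchbox, spice jar midway, all within 15 mm. Peeler flat, 14 to 62 mm before the board's middle line, centred within 30 mm, parallel within 0.2 rad. All at rest (horizontal distance between brown_bottle and timer between 0.0675 and 0.0975 m and horizontal distance between brown_bottle and matchbox between 0.2325 and 0.2625 m and x of brown_bottle in the frame of board between 0.015 and 0.045 m and z of brown_bottle in the frame of board between 0.012 and 0.024 m and angle between each of brown_bottle, spice_jar, sauce_bottle's own z axis and vertical below 0.08 rad and linear speed of each of brown_bottle, spice_jar, sauce_bottle, peeler below 0.02 m/s and horizontal distance between spice_jar and timer between 0.15 and 0.18 m and horizontal distance between spice_jar and matchbox between 0.15 and 0.18 m and x of spice_jar in the frame of board between 0.015 and 0.045 m and z of spice_jar in the frame of board between 0.012 and 0.024 m and horizontal distance between sauce_bottle and timer between 0.2325 and 0.2625 m and horizontal distance between sauce_bottle and matchbox between 0.0675 and 0.0975 m and x of sauce_bottle in the frame of board between 0.015 and 0.045 m and z of sauce_bottle in the frame of board between 0.012 and 0.024 m and x of peeler in the frame of board between -0.062 and -0.014 m and y of peeler in the frame of board between -0.03 and 0.03 m and z of peeler in the frame of board between 0.01 and 0.026 m and angle between the y axis of peeler and the y axis of board, either way round below 0.2 rad and angle between peeler's own z axis and vertical below 0.2 rad and distance of each of timer, matchbox from where it was at the start of the episode below 0.012 m); the robot touches nothing.
It fails at once if a container is tipped over (angle between any of brown_bottle, spice_jar, sauce_bottle's own z axis and vertical above 0.7 rad).
It fails at once if the timer or the matchbox is shoved away (distance of any of timer, matchbox from where it was at the start of the episode above 0.03 m).
It fails at once if a bystander is disturbed (distance of any of capsule, opener from where it was at the start of the episode above 0.03 m).
It also fails if it takes over 112 s, if anything falls off the work surface, if the arm or the gripper's body presses on something with over 40 N, if the wrist force passes 120 N, or if a joint passes its speed limit or range.

### The arm

A 6-joint arm with a two-finger parallel gripper is mounted at the origin on a cart in front of the work surface, level with it; the furniture and walls round the work are solid. World frame = base frame: x ahead of the robot, y to its left, z up, the work surface at z = 0. Lengths are in m, angles in rad, forces in N, time in s.
With the tool pointing down it reaches from about 0.3 to 0.775 m from the base axis. Payload 14.6 kg.
Tool frame: the origin (TCP) lies at the very end of the fingers, on their centre line; the grasp point (between the pads) lies 19 mm behind it; z points along the fingers, y is the line along which they close (so a half turn about z gives the same grasp; the last joint's range is limited). The gripper opens to 94 mm and grips with 3 to 60 N. Pads are 16 mm wide; open, the fingers measure 119 mm over their backs; the gripper's body (75 mm by 177 mm) begins 78 mm behind the grasp point.
Start: joints at [-1.271, 0.3, 1.521, -0, 1.321, -0.067], TCP at [0.197, -0.513, 0.172] pointing down, gripper open.
Joint ranges: [-3.03, 3.03], [-0.79, 2.21], [0.23, 2.52], [-1.04, 4.18], [0, 3.07], [-2.55, 2.55]. Speed limits (rad/s): [2.22, 2.22, 2.57, 3.14, 3.14, 3.14].

### API

Orientations are given as [roll, pitch, yaw] about the fixed x, y, z axes, in that order (R = Rz(yaw) Ry(pitch) Rx(roll)).
In Python, from station import status, vision, order, silhouettes gives the robot as it stands. The module is installed in compiled form; this text tells all that it offers.
- The arm moves only by the shell command python3 -m pendant 'ROWS' [FORCE]. ROWS is JSON, one flat list of numbers, 7 for each row, row after row: the shift along the tool's x, y, z in units of 500 mm (1.0 is 500 mm), then the turn, a rotation vector about the tool's x, y, z in units of 90 degrees (1.0 is 90 degrees), then the opening, from -1 (shut) to 1 (fully open). A call has 1 to 12 rows; each row is the pose to reach, as a shift and turn from the pose commanded when the call began, along the tool's axes at that moment; what a row does not reach only later rows make up. A row lasts 1/10 s, in which the tool goes at most 50 mm and 8.59 degrees, less where a joint would pass 70% of its speed; a pose out of reach is approached as far as the arm can. A call with a number of a shift or a turn outside -1 to 1 is refused whole. A call with a gripper value outside its range is refused whole. The fingers move at their own pace and stop on an object; FORCE is the grip in N (left out, the last holds). Time passes only in rows, so rows that repeat a pose let the fingers close. It gives the time, the measured TCP pose, the force, the opening and the grip force at its end, in the units of the state.
- status.get_obs(): the state, without advancing time (a new reading comes with each control period).
- vision.camera(name): name is "scene" or "top"; returns a dict with "pixels" (400x640x3 uint8, red, green, blue), "K" (3x3 intrinsics, pixels), "R" (3x3) and "t" (3): a world point X has camera coordinates R X + t. Camera axes: x right, y down, z forward; pixel columns grow to the right and rows downward; lengths in m; the calibration is good to about 2 mm. A picture is of the moment at which its call begins. There is no depth.
- order.hand_in(): hands the job in; it is judged then, once.
Trained networks look in a picture, given as the dict that the camera call returned (one of the last four; its "shot" number tells which), for a name from the list of things; names that differ only in an ending like _2 or _b are one class to them, and where a whole thing is asked for, a point or a joint stands for the part that bears it (a point fixed in the world has none). Each returns a list of dicts, best first, with "score" (0 to 1); they miss things now and then, are a little off and sometimes report something else, mostly with a low value. They report only what shows in the picture. A call takes as long as a camera call.
- silhouettes(target, picture): "region" (400x640 bool, what is visible of it) and "extent" ([left, top, right, bottom] in pixels, round what is visible of it).
The state is a dict: "time_s": time; "qpos": joint angles; "joint_vel": joint speeds; "tau": joint torques, N m; "ee_pos": TCP position; "eef_rot": TCP orientation; "force": force on the tool from outside, world axes, zero at the start; "moment": the same for the moment, N m; "grip_width": finger opening in m; "grip_force": force on a finger pad.
Only numpy, scipy, OpenCV 4.12 (cv2) and the standard library are available. Lean on these libraries where they do the work, as an engineer would, in place of code of your own. Each camera call takes 0.05 s, during which the arm holds its last target. There are 200 camera calls.

## Working session

There is one attempt and no reset: what is moved stays moved. The work goes in short steps, Python scripts to look and compute and a shell command to move; the robot and the scene stay as the last step left them, time stands still between calls to the robot, and variables do not carry over. Pictures are saved under pics/ and viewed, at most 14 in all, crops included, and the job is handed in when it is done.

```bash
mkdir -p pics; cat > h.py <<'E'
import numpy as np,cv2
from station import status,vision,order,silhouettes
def shot(n,f=None):
    p=vision.camera(n)
    if f: cv2.imwrite('pics/'+f,p['pixels'][:,:,::-1])
    return p
def proj(p,X):
    c=p['R']@np.asarray(X,float)+p['t']; u=p['K']@c; return u[:2]/u[2]
def ray(p,uv):
    d=p['R'].T@np.linalg.inv(p['K'])@np.array([uv[0],uv[1],1.]); return -p['R'].T@p['t'],d
def atz(p,uv,z):
    o,d=ray(p,uv); return o+d*(z-o[2])/d[2]
E
python3 - <<'E'
from h import *
np.set_printoptions(precision=3,suppress=True)
for n in('scene','top'):
    p=shot(n,n+'1.png'); print(n,-p['R'].T@p['t'],p['R'][2],p['K'][0,0])
    for t in 'board timer matchbox peeler brown_bottle spice_jar sauce_bottle capsule opener'.split():
        for d in silhouettes(t,p)[:3]: 
            e=d['extent'];m=np.argwhere(d['region']).mean(0)[::-1]
            print(t,round(d['score'],2),e,m,atz(p,m,0))
o=status.get_obs();print(o)
E
```

```text
scene [0.024 0.968 0.75 ] [ 0.472 -0.703 -0.531] 463.47682718774524
board 0.87 [262.7, 189.0, 355.2, 286.8] [312.29  237.724] [0.607 0.143 0.   ]
timer 0.64 [307.6, 178.7, 327.4, 198.1] [315.937 191.648] [ 0.737 -0.062  0.   ]
matchbox 0.61 [277.9, 249.4, 296.6, 272.4] [286.04  261.855] [0.603 0.264 0.   ]
peeler 0.71 [382.7, 221.3, 402.9, 237.4] [392.705 229.902] [ 0.444 -0.013  0.   ]
brown_bottle 0.87 [356.5, 159.2, 368.9, 186.8] [361.257 170.843] [ 0.689 -0.263  0.   ]
spice_jar 0.87 [419.8, 164.6, 436.5, 198.6] [427.881 181.215] [ 0.473 -0.325  0.   ]
sauce_bottle 0.89 [383.3, 144.1, 396.9, 190.6] [389.684 167.17 ] [ 0.621 -0.342  0.   ]
opener 0.68 [257.1, 191.9, 282.0, 218.6] [267.962 203.742] [0.816 0.078 0.   ]
top [0.311 0.048 1.57 ] [ 0.187  0.003 -0.982] 491.64960853827847
board 0.65 [239.4, 146.6, 371.4, 235.9] [304.047 193.617] [0.614 0.124 0.   ]
timer 0.77 [338.6, 154.1, 356.5, 172.8] [347.742 162.922] [ 0.712 -0.022  0.   ]
matchbox 0.74 [243.5, 192.8, 260.5, 211.9] [253.611 202.502] [0.589 0.288 0.   ]
peeler 0.62 [331.5, 240.5, 357.4, 249.4] [343.841 246.178] [0.43
[... 352 characters left out ...]
11  0.   ]
opener 0.66 [293.8, 128.0, 332.4, 146.6] [314.778 134.812] [0.812 0.084 0.   ]
opener 0.57 [396.0, 194.3, 416.4, 215.2] [408.    204.484] [ 0.568 -0.211  0.   ]
opener 0.34 [330.0, 239.5, 378.4, 252.8] [347.415 246.24 ] [ 0.439 -0.01   0.   ]
{'time_s': 1.0, 'qpos': array([-1.271,  0.3  ,  1.521, -0.   ,  1.321, -0.067]), 'joint_vel': array([ 0.001, -0.   ,  0.001, -0.002,  0.   , -0.001]), 'tau': array([ -0.   , -53.166, -35.292,   0.071,   0.021,  -0.   ]), 'ee_pos': array([ 0.197, -0.513,  0.172]), 'eef_rot': array([-3.142,  0.   ,  0.367]), 'force': array([-0.128,  0.317,  0.661]), 'moment': array([-0.022,  0.006,  0.01 ]), 'grip_force': 0.0, 'grip_width': 0.09417929359994341}
```

View pics/scene1.png

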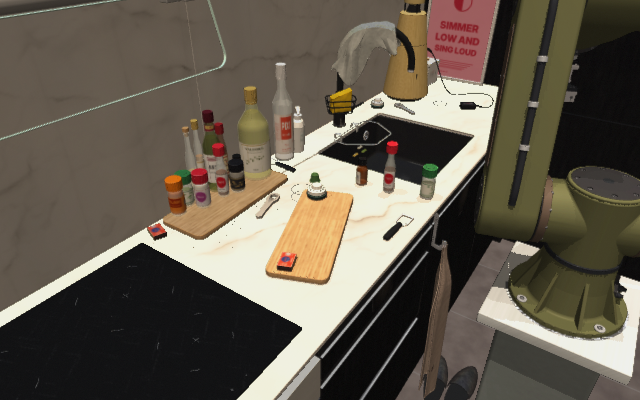

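View pics/top1.png

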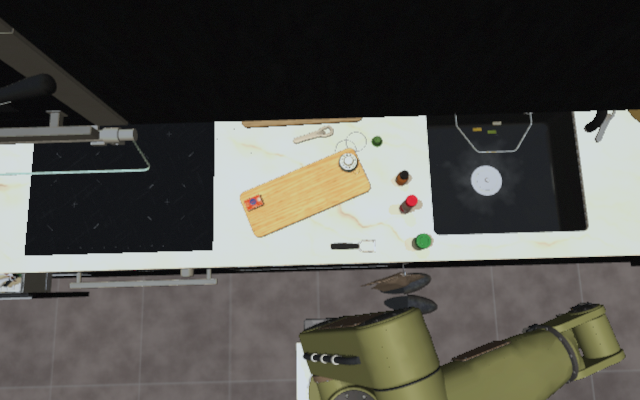

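The scene view shows the peeler (395,228), spice jar (428,182), sauce (390,167) and brown bottle (361,173), with the timer at the far end of the board and the matchbox at the near end. The top view agrees: the board is yawed about 20°, and the peeler head points right, towards -y. I'll fit model silhouettes in both views.

```bash
cat > fit.py <<'E'
from h import *
from scipy.optimize import minimize
a=np.linspace(0,2*np.pi,24,endpoint=False)
def cyl(segs): return [np.array([[r*np.cos(t),r*np.sin(t),z] for z in(z0,z1) for t in a]) for r,z0,z1 in segs]
def box(x0,x1,y0,y1,h): return [np.array([[x,y,z] for x in(x0,x1) for y in(y0,y1) for z in(0,h)])]
M=dict(board=box(-.079,.079,-.202,.202,.018),timer=cyl([(.031,0,.042)]),matchbox=box(-.018,.018,-.0265,.0265,.015),
 peeler=box(-.010,.010,-.019,.071,.016),
 brown_bottle=cyl([(.0185,0,.056),(.011,.056,.070),(.013,.070,.092)]),
 spice_jar=cyl([(.0215,0,.065),(.0185,.065,.076),(.022,.076,.105)]),
 sauce_bottle=cyl([(.0175,0,.093),(.012,.093,.137),(.0165,.137,.166)]),
 capsule=cyl([(.018,0,.027)]),opener=box(-.018,.018,-.069,.069,.010))
S=8
def cost(q,model,views,z=None):
    x,y,zz,w=q if z is None else (q[0],q[1],z,q[2]); c,s=np.cos(w),np.sin(w); tot=0
    for p,m,ign,(u0,v0,u1,v1) in views:
        img=np.zeros(((v1-v0)*S,(u1-u0)*S),np.uint8)
        for P in model:
            W=np.c_[c*P[:,0]-s*P[:,1]+x,s*P[:,0]+c*P[:,1]+y,P[:,2]+zz]
            uv=np.array([proj(p,X) for X in W])
            cv2.fillConvexPoly(img,cv2.convexHull(np.round(((uv+.5-[u0,v0])*S)*16).astype(np.int32)),1,shift=4)
        f=cv2.resize(img.astype(np.float32),(u1-u0,v1-v0),interpolation=cv2.INTER_AREA)
        tot+=(np.abs(f-m[v0:v1,u0:u1])*~ign[v0:v1,u0:u1]).sum()/m.sum()
    return tot
def fit(name,pics,dets,q0,z=None,ignore=None):
    views=[]
    for i,(p,d) in enumerate(zip(pics,dets)):
        e=d['extent']; b=[max(0,int(e[0])-12),max(0,int(e[1])-12),min(640,int(e[2])+12),min(400,int(e[3])+12)]
        views.append((p,d['region'].astype(np.float32),ignore[i] if ignore else np.zeros((400,640),bool),b))
    q0=np.array(q0,float) if z is None else np.array(q0,float)[[0,1,3]]
    st=np.array([.015,.015,.01,.15]) if z is None else np.array([.015,.015,.15])
    for k in range(2):
        sim=np.vstack([q0]+[q0+np.eye(len(q0))[i]*st[i] for i in range(len(q0))])
        r=minimize(cost,q0,args=(M[name],views,z),method='Nelder-Mead',options=dict(initial_simplex=sim,xatol=2e-4,fatol=1e-4)); q0=r.x; st=-st/2
    return r.x,r.fun
E
python3 - <<'E'
from fit import *
np.set_printoptions(precision=4,suppress=True)
P=[shot('scene'),shot('top')]
D={t:[silhouettes(t,p) for p in P] for t in M}
ig=[np.zeros((400,640),bool) for _ in P]
for t in('timer','matchbox'):
    for i in 0,1: ig[i]|=cv2.dilate(D[t][i][0]['region'].astype(np.uint8),np.ones((5,5))).astype(bool)
ig[0][165:190,300:330]=1
I={'board':(.614,.124,0,.35),'timer':(.705,-.02,.018,0),'matchbox':(.585,.285,.018,.35),'peeler':(.44,-.03,0,0),
'brown_bottle':(.63,-.185,0,0),'spice_jar':(.43,-.24,0,0),'sauce_bottle':(.53,-.19,0,0),'opener':(.81,.08,0,-.2)}
for t,q in I.items():
    if not(D[t][0] and D[t][1]): print(t,'missing');continue
    d=[D[t][0][0],D[t][1][0]]; g=ig if t=='board' else None
    free=fit(t,P,d,q,None,g); fx=fit(t,P,d,q,q[2],g)
    one=[fit(t,[P[i]],[d[i]],q,q[2],[g[i]] if g else None) for i in(0,1)]
    print(t,'free',*free,'| fixed',*fx,'| single',one[0][0],one[1][0])
E
```

```text
board free [ 0.6178  0.1185 -0.0001  0.3776] 0.09396059811115265 | fixed [0.6178 0.1188 0.3774] 0.09353848546743393 | single [0.6202 0.1176 0.3845] [0.617  0.1204 0.3757]
timer free [ 0.7081 -0.0215  0.0033 -0.071 ] 0.7476811408996582 | fixed [ 0.7068 -0.0213 -0.0648] 0.7865462303161621 | single [ 0.7071 -0.0212  0.1922] [ 0.7019 -0.0201  0.0283]
matchbox free [0.5851 0.2854 0.0163 0.3993] 0.3311428427696228 | fixed [0.5842 0.286  0.3906] 0.33969175815582275 | single [0.5842 0.287  0.3776] [0.5842 0.2849 0.4559]
peeler missing
brown_bottle free [ 0.6489 -0.1912  0.0009 -0.0252] 0.28170275688171387 | fixed [ 0.6493 -0.1916 -0.036 ] 0.28187263011932373 | single [ 0.6513 -0.1938  0.085 ] [ 0.6475 -0.1917 -0.0048]
spice_jar free [ 0.4416 -0.2354 -0.0025  0.0622] 0.3438279628753662 | fixed [ 0.441  -0.2331  0.0679] 0.34607136249542236 | single [ 0.4407 -0.2326  0.0544] [ 0.4398 -0.2322  0.0647]
sauce_bottle free [ 0.5537 -0.1959  0.     -0.0556] 0.1713103950023651 | fixed [ 0.5536 -0.1957 -0.0698] 0.17105314135551453 | single [ 0.5559 -0.1996 -0.1228] [ 0.5531 -0.1958 -0.0825]
opener free [ 0.809   0.0864 -0.0041  0.3699] 1.3105764389038086 | fixed [0.8068 0.0873 0.3756] 1.3177287578582764 | single [0.807  0.0873 0.3726] [0.8106 0.0892 0.239 ]
```

Base heights fit at about 0, and the board fit agrees with the timer and matchbox (330 mm apart). Next I fit the peeler and add a small calculator for moves.

```bash
cat > go.py <<'E'
import sys
from h import *
from scipy.spatial.transform import Rotation as Ro
o=status.get_obs(); R=Ro.from_euler('xyz',o['eef_rot']); x,y,z,w=map(float,sys.argv[1:5])
T=Ro.from_euler('xyz',[np.pi,0,w]); s=R.inv().apply(np.array([x,y,z])-o['ee_pos'])/.5; r=(R.inv()*T).as_rotvec()/(np.pi/2)
print('pos',o['ee_pos'].round(4),'rot',o['eef_rot'].round(3),'t',o['time_s'],'F',o['force'].round(1),'w',round(o['grip_width'],4),'grip',round(o['grip_force'],1))
print('row',s.round(3),r.round(3),'rows>=',np.ceil(max(np.linalg.norm(s)*10,np.linalg.norm(r)*90/8.59)))
E
python3 - <<'E'
from fit import *
np.set_printoptions(precision=4,suppress=True)
P=[shot('scene'),shot('top')]
for n,t in enumerate(('peeler','peeler')):
    D=[silhouettes('peeler',p) for p in P]; print([[(round(d['score'],2),d['extent'],int(d['region'].sum())) for d in x] for x in D])
    for i in 0,1:
        for d in D[i][:1]:
            q=fit('peeler',[P[i]],[d],(.44,-.03,0,0),0.); print(i,*q)
    if D[0] and D[1]: print(*fit('peeler',P,[D[0][0],D[1][0]],(.44,-.03,0,0)))
    P=[shot('scene'),shot('top')]
p=P[1]; g=p['pixels'].astype(int).sum(2)
cr=p['pixels'][225:262,315:395,::-1]; cv2.imwrite('pics/peel.png',cv2.resize(cr,None,fx=8,fy=8,interpolation=cv2.INTER_NEAREST))
mask=(g<200); mask[:225]=0;mask[256:]=0;mask[:,:320]=0;mask[:,370:]=0
n,l,st,ce=cv2.connectedComponentsWithStats(mask.astype(np.uint8)); print(st,ce)
for uv in([331,245.5],[378,246]): print(atz(p,uv,.008))
E
python3 go.py .44 -.01 .15 1.6
```

```text
[[(0.56, [383.9, 219.0, 414.0, 242.4], 164)], [(0.5, [332.0, 241.9, 358.4, 250.7], 116)]]
0 [ 0.442  -0.0262  0.0743] 0.45922255516052246
1 [ 0.4382 -0.026  -0.0063] 0.6947737336158752
[ 0.4411 -0.0273 -0.0017  0.0492] 1.1635072231292725
[[(0.78, [385.5, 222.2, 403.6, 238.1], 141)], [(0.75, [332.9, 239.5, 379.0, 251.5], 184)]]
0 [ 0.443  -0.0299  0.1096] 0.5739139914512634
1 [ 0.4383 -0.0258 -0.0361] 0.4836956560611725
[ 0.4415 -0.0302 -0.0012  0.0713] 1.1171302795410156
[[     0      0    640    400 255878]
 [   331    244     27      5    122]] [[319.4886 199.4779]
 [343.4098 245.8525]]
[0.4421 0.0419 0.008 ]
[ 0.4361 -0.1069  0.008 ]
pos [ 0.1972 -0.5134  0.1719] rot [3.142 0.    0.367] t 2.5 F [-0.5  1.5  0.3] w 0.0941 grip 0.0
row [ 0.814 -0.766  0.044] [ 0.     0.    -0.785] rows>= 12.0
```

View pics/peel.png

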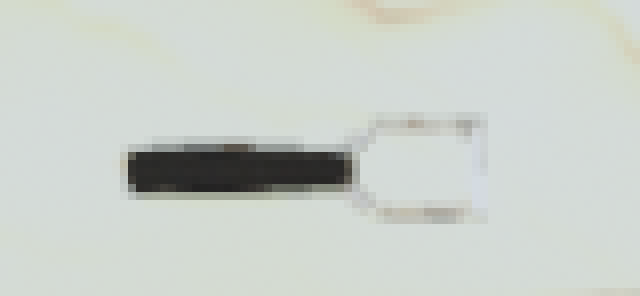

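Top crop: the handle runs from about u=331 to 358 at v≈246, and the head reaches 375 at the same row. So the peeler is parallel to y, with its grip point at about (0.441, 0.002).

```bash
python3 go.py .441 .002 .171 1.571
```

```text
pos [ 0.1972 -0.5134  0.1719] rot [3.142 0.    0.367] t 2.5 F [-0.5  1.5  0.3] w 0.0941 grip 0.0
row [ 0.825 -0.787  0.002] [ 0.     0.    -0.767] rows>= 12.0
```

```bash
R='' ; python3 -m pendant '[0.825,-0.787,0.002,0,0,-0.767,0, 0.825,-0.787,0.002,0,0,-0.767,0, 0.825,-0.787,0.002,0,0,-0.767,0, 0.825,-0.787,0.002,0,0,-0.767,0, 0.825,-0.787,0.002,0,0,-0.767,0, 0.825,-0.787,0.002,0,0,-0.767,0, 0.825,-0.787,0.002,0,0,-0.767,0, 0.825,-0.787,0.002,0,0,-0.767,0, 0.825,-0.787,0.002,0,0,-0.767,0, 0.825,-0.787,0.002,0,0,-0.767,0, 0.825,-0.787,0.002,0,0,-0.767,0, 0.825,-0.787,0.002,0,0,-0.767,0]' 20; python3 go.py .441 .002 .003 1.571
```

```text
time_s: 3.7
ee_pos: [0.4421, 0.0051, 0.1709]
eef_rot: [3.141, -0.0, 1.574]
force: [-0.4, -0.8, 0.2]
grip_width: 0.0472
grip_force: 0.0
pos [0.4421 0.0051 0.1709] rot [ 3.141 -0.     1.574] t 3.7 F [-0.4 -0.8  0.2] w 0.0472 grip 0.0
row [-0.006 -0.002  0.336] [ 0.    -0.     0.002] rows>= 4.0
```

```bash
python3 -m pendant '[0,0,0.08,0,0,0,0, 0,0,0.16,0,0,0,0, 0,0,0.22,0,0,0,0, 0,0,0.27,0,0,0,0, 0,0,0.31,0,0,0,0, 0,0,0.334,0,0,0,0, 0,0,0.334,0,0,0,0, 0,0,0.334,0,0,0,-1, 0,0,0.334,0,0,0,-1, 0,0,0.334,0,0,0,-1, 0,0,0.334,0,0,0,-1, 0,0,0.334,0,0,0,-1]' 20; python3 go.py .441 .002 .15 1.571
```

```text
time_s: 4.9
ee_pos: [0.4413, 0.0018, 0.0041]
eef_rot: [3.141, 0.0, 1.572]
force: [0.4, 0.5, -0.1]
grip_width: 0.0103
grip_force: 0.0
pos [0.4413 0.0018 0.0041] rot [3.141 0.    1.572] t 4.9 F [ 0.4  0.5 -0.1] w 0.0103 grip 0.0
row [ 0.    -0.001 -0.292] [0. 0. 0.] rows>= 3.0
```

```bash
python3 - <<'E'
from h import *
a=shot('scene')['pixels'][190:260,350:440,::-1];b=shot('top')['pixels'][215:285,300:390,::-1]
cv2.imwrite('pics/g.png',np.hstack([cv2.resize(i,(390,390)) for i in(a,b)]))
E
python3 go.py .441 .002 .15 1.571
```

```text
pos [0.4412 0.0018 0.004 ] rot [ 3.141 -0.     1.572] t 5.0 F [-0.8  0.4 -0.6] w 0.0029 grip 0.0
row [ 0.    -0.    -0.292] [ 0. -0.  0.] rows>= 3.0
```

View pics/g.png

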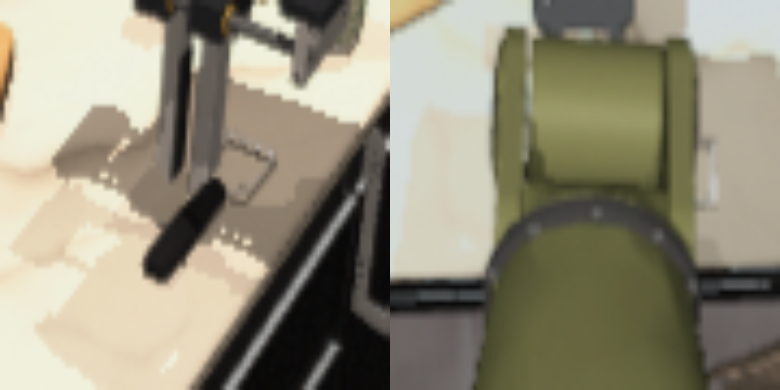

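```bash
python3 - <<'E'
from h import *
p=shot('scene')
for X in([.441,.002,.004],[.441,.045,.008],[.441,-.043,.008],[.441,.002,.1]): print(X,proj(p,X))
for uv in([387,237.5],[400,224],[397,223],[391,222]): print(uv,atz(p,uv,.008))
E
```

```text
[0.441, 0.002, 0.004] [391.39990865 231.70860286]
[0.441, 0.045, 0.008] [384.23005762 238.2653296 ]
[0.441, -0.043, 0.008] [398.79453634 222.80579268]
[0.441, 0.002, 0.1] [394.49964999 202.11691205]
[387, 237.5] [0.43646265 0.03772741 0.008     ]
[400, 224] [ 0.43561492 -0.03958893  0.008     ]
[397, 223] [ 0.44473554 -0.03927426  0.008     ]
[391, 222] [ 0.46088846 -0.03416662  0.008     ]
```

```bash
python3 - <<'E'
from h import *
p=shot('scene')
a=cv2.resize(p['pixels'][175:245,350:440,::-1],None,fx=8,fy=8,interpolation=cv2.INTER_NEAREST)
o=status.get_obs()
for z in(0,.023,.05,.1):
    q=(proj(p,[*o['ee_pos'][:2],o['ee_pos'][2]+z])+.5-[350,175])*8; cv2.circle(a,tuple(int(v) for v in q),3,(0,0,255),-1)
cv2.imwrite('pics/g2.png',a)
print(o['ee_pos'],o['grip_width'],o['grip_force'])
E
```

```text
[0.44119271 0.00184901 0.00388694] 0.0004559586623293439 0.0
```

View pics/g2.png

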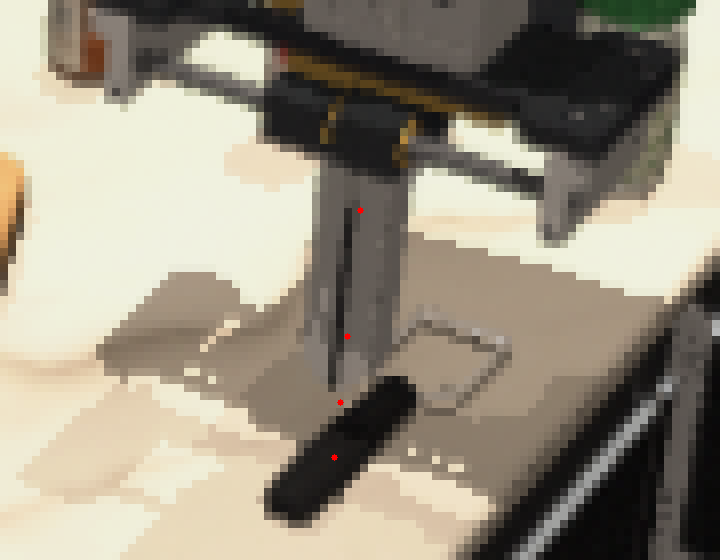

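The picture shows the closed fingers on the dot line, but their tips (crop 335,385) are about 25-30 mm above the reported TCP (335,457). So they shut above the handle. I'll check the tool height with a gentle touch on the clear worktop.

```bash
python3 -m pendant '[0,0,-0.06,0,0,0,-1, 0.08,0,-0.08,0,0,0,-1, 0.16,0,-0.08,0,0,0,-1, 0.24,0,-0.06,0,0,0,-1, 0.24,0,-0.02,0,0,0,-1, 0.24,0,0,0,0,0,-1, 0.24,0,0,0,0,0,-1]'; python3 -m pendant '[0,0,0.006,0,0,0,-1,0,0,0.012,0,0,0,-1,0,0,0.018,0,0,0,-1]'; python3 - <<'E'
from h import *
p=shot('scene','s3.png');o=status.get_obs();print(o['force'])
a=cv2.resize(p['pixels'][175:265,330:420,::-1],None,fx=6,fy=6,interpolation=cv2.INTER_NEAREST)
for z in(0,.023,.05,.1):
    q=(proj(p,[*o['ee_pos'][:2],o['ee_pos'][2]+z])+.5-[330,175])*6; cv2.circle(a,tuple(int(v) for v in q),3,(0,0,255),-1)
cv2.imwrite('pics/g3.png',a)
E
```

```text
time_s: 5.8
ee_pos: [0.4402, 0.1214, 0.0027]
eef_rot: [-3.139, 0.001, 1.571]
force: [0.1, -0.0, 0.6]
grip_width: 0.0004
grip_force: 0.0
time_s: 6.1
ee_pos: [0.4414, 0.1215, -0.0049]
eef_rot: [3.141, -0.0, 1.571]
force: [-0.1, 0.4, 0.4]
grip_width: 0.0005
grip_force: 0.0
[-0.79300281  0.28818755 -1.38072939]
```

View pics/g3.png

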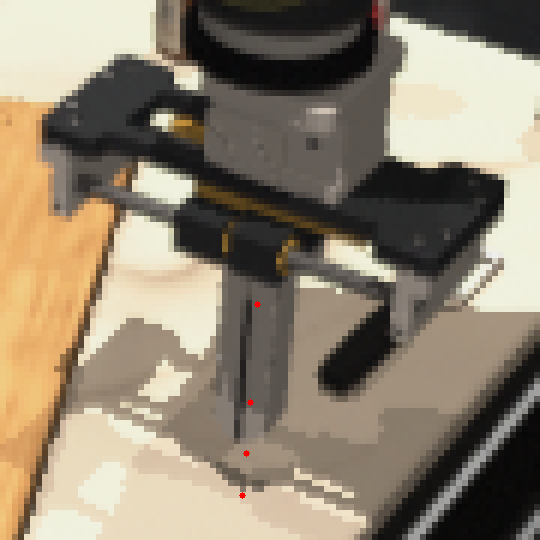

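No contact at a reading of -5 mm, and there is a visible gap above the shadow. So the tips really are about 30 mm higher than reported, and I'll continue down to touch.

```bash
python3 -m pendant '[0,0,0.012,0,0,0,-1,0,0,0.024,0,0,0,-1,0,0,0.03,0,0,0,-1]'; python3 -m pendant '[0,0,0.004,0,0,0,-1,0,0,0.004,0,0,0,-1]'|sed -n 2,4p;  python3 -m pendant '[0,0,0.004,0,0,0,-1,0,0,0.004,0,0,0,-1]'|sed -n 2,4p; python3 -c "
from h import *
print(status.get_obs()['force'])"
```

```text
time_s: 6.45
ee_pos: [0.4408, 0.1218, -0.0209]
eef_rot: [-3.141, 0.0, 1.572]
force: [-0.1, -0.3, -0.4]
grip_width: 0.0005
grip_force: 0.0
ee_pos: [0.4409, 0.1219, -0.0224]
eef_rot: [-3.141, 0.0, 1.572]
force: [0.2, 0.4, 0.9]
ee_pos: [0.4411, 0.1219, -0.0242]
eef_rot: [3.142, -0.0, 1.572]
force: [-0.6, -0.3, -0.5]
[-0.61791431 -0.33718936 -0.48743229]
```

```bash
for i in 1; do python3 -m pendant '[0,0,0.004,0,0,0,-1,0,0,0.004,0,0,0,-1]'|sed -n 2,4p; done; python3 -m pendant '[0,0,0.004,0,0,0,-1,0,0,0.004,0,0,0,-1]'|sed -n 2,4p; python3 - <<'E'
from h import *
p=shot('scene','s4.png');o=status.get_obs();print(o['force'])
a=cv2.resize(p['pixels'][195:265,350:400,::-1],None,fx=8,fy=8,interpolation=cv2.INTER_NEAREST)
cv2.imwrite('pics/g4.png',a)
E
```

```text
ee_pos: [0.441, 0.1218, -0.0263]
eef_rot: [-3.141, 0.0, 1.572]
force: [-0.0, 0.1, -0.2]
ee_pos: [0.441, 0.1218, -0.0283]
eef_rot: [-3.141, 0.0, 1.572]
force: [0.3, 0.3, 0.5]
[-0.61255002 -0.86523851  0.22408879]
```

View pics/g4.png

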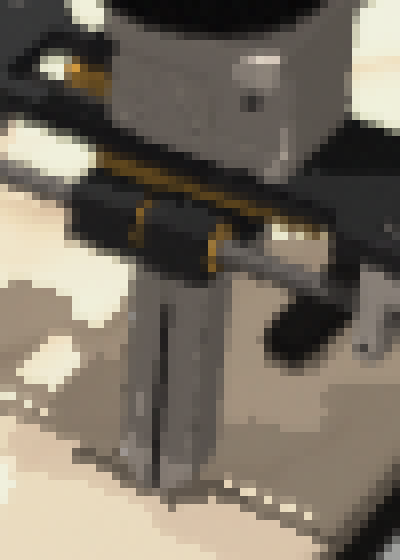

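The tip (370,256) now nearly meets its shadow. A few more 1.5 mm steps.

```bash
python3 -m pendant '[0,0,0.003,0,0,0,-1,0,0,0.003,0,0,0,-1]'|sed -n 2,4p; python3 -m pendant '[0,0,0.003,0,0,0,-1,0,0,0.003,0,0,0,-1]'|sed -n 2,4p;  python3 -m pendant '[0,0,0.003,0,0,0,-1,0,0,0.003,0,0,0,-1]'|sed -n 2,4p; python3 -c "
from h import *
p=shot('scene');print(atz(p,[369.5,255.8],0),proj(p,[.441,.122,0]))"
```

```text
ee_pos: [0.441, 0.1218, -0.0298]
eef_rot: [-3.141, 0.0, 1.572]
force: [0.3, 0.0, -0.8]
ee_pos: [0.441, 0.1219, -0.0313]
eef_rot: [-3.141, 0.0, 1.572]
force: [-0.6, -0.6, -0.1]
ee_pos: [0.441, 0.1218, -0.0328]
eef_rot: [-3.141, 0.0, 1.572]
force: [-0.4, -0.2, -0.2]
[0.44170929 0.12361937 0.        ] [370.04955023 255.57047476]
```

```bash
python3 -m pendant '[0,0,0.003,0,0,0,-1,0,0,0.003,0,0,0,-1]'|sed -n 2,4p; python3 -m pendant '[0,0,0.003,0,0,0,-1,0,0,0.003,0,0,0,-1]'|sed -n 2,4p;  python3 -m pendant '[0,0,0.003,0,0,0,-1,0,0,0.003,0,0,0,-1]'|sed -n 2,4p; python3 -m pendant '[0,0,0.003,0,0,0,-1,0,0,0.003,0,0,0,-1]'|sed -n 2,4p
```

```text
ee_pos: [0.4413, 0.1219, -0.0334]
eef_rot: [3.141, -0.0, 1.572]
force: [-5.3, -1.2, 14.4]
ee_pos: [0.4413, 0.1219, -0.0336]
eef_rot: [3.141, 0.0, 1.572]
force: [-15.1, -3.3, 41.2]
ee_pos: [0.4414, 0.122, -0.0338]
eef_rot: [3.141, 0.0, 1.572]
force: [-25.7, -5.9, 68.1]
ee_pos: [0.4415, 0.122, -0.034]
eef_rot: [3.141, 0.0, 1.572]
force: [-35.6, -7.6, 94.5]
```

Contact is at a reading of -33 mm, so real height = reading + 33 mm; lateral position agrees with the camera. I'll retreat and grasp the peeler at the right depth.

```bash
python3 -m pendant '[0,0,-0.08,0,0,0,0, 0,0,-0.16,0,0,0,0, -0.08,0,-0.16,0,0,0,0, -0.16,0,-0.16,0,0,0,0, -0.24,0,-0.16,0,0,0,0, -0.24,0,-0.12,0,0,0,0, -0.24,0,-0.08,0,0,0,0, -0.24,0,-0.05,0,0,0,0, -0.24,0,-0.03,0,0,0,0,-0.24,0,-0.018,0,0,0,0,-0.24,0,-0.018,0,0,0,-1,-0.24,0,-0.018,0,0,0,-1]' 20; python3 -m pendant '[0,0,0,0,0,0,-1,0,0,0,0,0,0,-1,0,0,0,0,0,0,-1,0,0,0,0,0,0,-1]'
```

```text
time_s: 9.95
ee_pos: [0.4415, 0.0019, -0.0292]
eef_rot: [3.141, 0.0, 1.572]
force: [-0.1, 0.3, -0.1]
grip_width: 0.0345
grip_force: 0.0
time_s: 10.35
ee_pos: [0.4413, 0.0018, -0.0292]
eef_rot: [3.141, 0.0, 1.572]
force: [-3.4, 0.1, 6.9]
grip_width: 0.0192
grip_force: 20.0
```

```bash
python3 -m pendant '[0,0,-0.05,0,0,0,-1, 0,0,-0.11,0,0,0,-1, 0,0,-0.16,0,0,0,-1, 0.05,0.05,-0.16,0,0,-0.04,-1, 0.11,0.11,-0.16,0,0,-0.1,-1, 0.16,0.17,-0.16,0,0,-0.16,-1, 0.22,0.23,-0.16,0,0,-0.22,-1, 0.252,0.262,-0.16,0,0,-0.24,-1, 0.252,0.262,-0.14,0,0,-0.24,-1, 0.252,0.262,-0.11,0,0,-0.24,-1, 0.252,0.262,-0.09,0,0,-0.24,-1,0.252,0.262,-0.09,0,0,-0.24,-1]'; python3 - <<'E'
from h import *
p=shot('scene','s5.png');print(status.get_obs()['ee_pos'],status.get_obs()['eef_rot'])
cv2.imwrite('pics/g5.png',cv2.resize(p['pixels'][160:300,250:440,::-1],None,fx=4,fy=4))
E
```

```text
time_s: 11.55
ee_pos: [0.5705, 0.127, 0.0134]
eef_rot: [-3.138, -0.001, 1.947]
force: [0.2, -0.2, 0.9]
grip_width: 0.0196
grip_force: 20.0
[0.57127415 0.12724081 0.01456541] [-3.13991385e+00 -3.68646833e-04  1.94755459e+00]
```

View pics/g5.png

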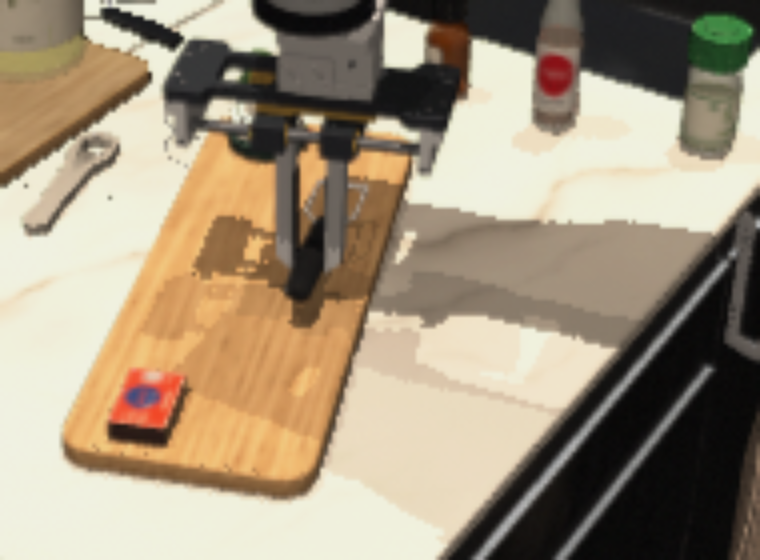

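The peeler is held level and parallel over the near strip (crop 305,270). I'll lower, release and lift.

```bash
python3 -m pendant '[0,0,0.02,0,0,0,-1, 0,0,0.036,0,0,0,-1, 0,0,0.046,0,0,0,-1, 0,0,0.052,0,0,0,-1, 0,0,0.052,0,0,0,-1]'; python3 -m pendant '[0,0,0,0,0,0,-0.3, 0,0,0,0,0,0,-0.3, 0,0,0,0,0,0,-0.3, 0,0,-0.06,0,0,0,0, 0,0,-0.14,0,0,0,0, 0,0,-0.24,0,0,0,0, 0,0,-0.34,0,0,0,0.2, 0,0,-0.4,0,0,0,0.2,0,0,-0.4,0,0,0,0.2,0,0,-0.4,0,0,0,0.2]'; python3 go.py .5545 -.196 .21 1.948
```

```text
time_s: 12.1
ee_pos: [0.5721, 0.128, -0.0108]
eef_rot: [-3.141, -0.0, 1.949]
force: [0.5, -0.0, -0.1]
grip_width: 0.0192
grip_force: 20.0
time_s: 13.1
ee_pos: [0.572, 0.128, 0.1893]
eef_rot: [3.141, 0.0, 1.949]
force: [-0.1, 0.4, -0.0]
grip_width: 0.0566
grip_force: 0.0
pos [0.572  0.128  0.1893] rot [3.141 0.    1.949] t 13.1 F [-0.1  0.4 -0. ] w 0.0566 grip 0.0
row [-0.589 -0.272 -0.042] [0. 0. 0.] rows>= 7.0
```

```bash
python3 -m pendant '[-0.1,-0.045,-0.02,0,0,0,0.4, -0.19,-0.09,-0.02,0,0,0,0.4, -0.28,-0.13,-0.02,0,0,0,0.4, -0.37,-0.17,-0.02,0,0,0,0.4, -0.45,-0.21,-0.02,0,0,0,0.4, -0.52,-0.24,-0.02,0,0,0,0.4, -0.57,-0.263,-0.02,0,0,0,0.4, -0.589,-0.272,0,0,0,0,0.4, -0.589,-0.272,0,0,0,0,0.4]'; python3 -m pendant '[0,0,0.05,0,0,0,0.4, 0,0,0.1,0,0,0,0.4, 0,0,0.14,0,0,0,0.4, 0,0,0.172,0,0,0,0.4,0,0,0.172,0,0,0,0.4, 0,0,0.172,0,0,0,-1, 0,0,0.172,0,0,0,-1,0,0,0.172,0,0,0,-1,0,0,0.172,0,0,0,-1,0,0,0.172,0,0,0,-1,0,0,0.172,0,0,0,-1]' 25;  python3 go.py .6153 .2078 .14 1.948
```

```text
time_s: 14.0
ee_pos: [0.5532, -0.1963, 0.1862]
eef_rot: [-3.138, -0.003, 1.947]
force: [-0.5, 0.7, -0.4]
grip_width: 0.0659
grip_force: 0.0
time_s: 15.1
ee_pos: [0.5545, -0.1961, 0.1038]
eef_rot: [3.141, 0.001, 1.948]
force: [0.8, 0.1, 2.6]
grip_width: 0.0324
grip_force: 25.0
pos [ 0.5545 -0.1961  0.1038] rot [3.141e+00 1.000e-03 1.948e+00] t 15.1 F [0.8 0.1 2.6] w 0.0324 grip 25.0
row [ 0.706  0.411 -0.073] [0. 0. 0.] rows>= 9.0
```

```bash
python3 -m pendant '[0,0,-0.04,0,0,0,-1, 0,0,-0.09,0,0,0,-1, 0.03,0.017,-0.13,0,0,0,-1, 0.09,0.052,-0.14,0,0,0,-1, 0.16,0.093,-0.14,0,0,0,-1, 0.24,0.14,-0.14,0,0,0,-1, 0.32,0.186,-0.14,0,0,0,-1, 0.40,0.233,-0.14,0,0,0,-1, 0.48,0.28,-0.14,0,0,0,-1, 0.56,0.326,-0.14,0,0,0,-1, 0.62,0.361,-0.14,0,0,0,-1, 0.67,0.39,-0.14,0,0,0,-1]'; python3 -m pendant '[0.03,0.016,0,0,0,0,-1, 0.036,0.021,0,0,0,0,-1, 0.036,0.021,0,0,0,0,-1, 0.036,0.021,0.03,0,0,0,-1, 0.036,0.021,0.06,0,0,0,-1, 0.036,0.021,0.08,0,0,0,-1, 0.036,0.021,0.092,0,0,0,-1, 0.036,0.021,0.098,0,0,0,-1, 0.036,0.021,0.098,0,0,0,-1]';  python3 go.py .6153 .2078 .123 1.948
```

```text
time_s: 16.3
ee_pos: [0.6117, 0.1895, 0.1728]
eef_rot: [-3.141, -0.0, 1.95]
force: [0.5, -1.2, -1.2]
grip_width: 0.0327
grip_force: 25.0
time_s: 17.2
ee_pos: [0.6151, 0.2079, 0.1241]
eef_rot: [-3.141, -0.0, 1.949]
force: [0.9, -0.6, -1.8]
grip_width: 0.0326
grip_force: 25.0
pos [0.6151 0.2079 0.1241] rot [-3.141 -0.     1.949] t 17.2 F [ 0.9 -0.6 -1.8] w 0.0326 grip 25.0
row [-0.     0.     0.002] [-0. -0.  0.] rows>= 1.0
```

```bash
python3 -m pendant '[0,0,0.003,0,0,0,-1,0,0,0.003,0,0,0,-1]'; python3 -m pendant '[0,0,0,0,0,0,0.3, 0,0,0,0,0,0,0.3, 0,0,0,0,0,0,0.3, 0,0,-0.05,0,0,0,0.3, 0,0,-0.13,0,0,0,0.3, 0,0,-0.18,0,0,0,0.3,0,0,-0.18,0,0,0,0.3]'; python3 go.py .649 -.1915 .15 1.948
```

```text
time_s: 17.4
ee_pos: [0.6152, 0.208, 0.1232]
eef_rot: [3.141, 0.0, 1.949]
force: [0.1, 0.5, -2.0]
grip_width: 0.0327
grip_force: 25.0
time_s: 18.1
ee_pos: [0.6164, 0.2083, 0.2173]
eef_rot: [3.135, 0.001, 1.949]
force: [0.3, -0.0, 0.0]
grip_width: 0.0609
grip_force: 0.0
pos [0.6164 0.2083 0.2173] rot [3.135e+00 1.000e-03 1.949e+00] t 18.1 F [ 0.3 -0.   0. ] w 0.0609 grip 0.0
row [-0.767 -0.235  0.134] [0.004 0.    0.   ] rows>= 9.0
```

```bash
python3 -m pendant '[-0.08,-0.025,0,0,0,0,0.3, -0.17,-0.05,0,0,0,0,0.3, -0.26,-0.08,0,0,0,0,0.3, -0.35,-0.106,0,0,0,0,0.3, -0.44,-0.133,0.02,0,0,0,0.3, -0.53,-0.16,0.05,0,0,0,0.3, -0.62,-0.188,0.09,0,0,0,0.3, -0.70,-0.212,0.12,0,0,0,0.3, -0.75,-0.227,0.125,0,0,0,0.3, -0.767,-0.232,0.125,0,0,0,0.3, -0.767,-0.232,0.125,0,0,0,0.3]'; python3 -m pendant '[0,0,0.05,0,0,0,0.3, 0,0,0.12,0,0,0,0.3, 0,0,0.18,0,0,0,0.3, 0,0,0.22,0,0,0,0.3,0,0,0.24,0,0,0,0.3, 0,0,0.24,0,0,0,0.3, 0,0,0.24,0,0,0,-1, 0,0,0.24,0,0,0,-1,0,0,0.24,0,0,0,-1,0,0,0.24,0,0,0,-1,0,0,0.24,0,0,0,-1,0,0,0.24,0,0,0,-1]' 25;  python3 go.py .6762 .0543 .05 1.948
```

```text
time_s: 19.2
ee_pos: [0.6486, -0.1918, 0.1498]
eef_rot: [-3.141, -0.0, 1.947]
force: [0.3, 0.5, -0.0]
grip_width: 0.0609
grip_force: 0.0
time_s: 20.4
ee_pos: [0.6489, -0.1913, 0.0307]
eef_rot: [3.141, 0.0, 1.948]
force: [-0.9, -0.6, 2.2]
grip_width: 0.0252
grip_force: 25.0
pos [ 0.6489 -0.1913  0.0307] rot [3.141 0.    1.948] t 20.4 F [-0.9 -0.6  2.2] w 0.0252 grip 25.0
row [ 0.437  0.232 -0.039] [0. 0. 0.] rows>= 5.0
```

```bash
python3 -m pendant '[0,0,-0.04,0,0,0,-1, 0,0,-0.11,0,0,0,-1, 0,0,-0.18,0,0,0,-1, 0.03,0.016,-0.22,0,0,0,-1, 0.08,0.042,-0.22,0,0,0,-1, 0.15,0.08,-0.22,0,0,0,-1, 0.22,0.117,-0.22,0,0,0,-1, 0.29,0.154,-0.22,0,0,0,-1, 0.35,0.186,-0.22,0,0,0,-1, 0.40,0.212,-0.22,0,0,0,-1, 0.437,0.232,-0.22,0,0,0,-1, 0.437,0.232,-0.22,0,0,0,-1]'; python3 -m pendant '[0,0,0.04,0,0,0,-1, 0,0,0.09,0,0,0,-1, 0,0,0.13,0,0,0,-1, 0,0,0.16,0,0,0,-1, 0,0,0.175,0,0,0,-1, 0,0,0.182,0,0,0,-1, 0,0,0.182,0,0,0,-1]';  python3 go.py .6762 .0543 .05 1.948
```

```text
time_s: 21.6
ee_pos: [0.6758, 0.0572, 0.14]
eef_rot: [-3.141, -0.001, 1.951]
force: [-0.6, 0.3, -1.6]
grip_width: 0.0249
grip_force: 25.0
time_s: 22.3
ee_pos: [0.6762, 0.0544, 0.0496]
eef_rot: [3.141, 0.0, 1.948]
force: [0.6, -0.3, -1.5]
grip_width: 0.0251
grip_force: 25.0
pos [0.6762 0.0544 0.0496] rot [3.141 0.    1.948] t 22.3 F [ 0.6 -0.3 -1.5] w 0.0251 grip 25.0
row [-0.    -0.    -0.001] [0. 0. 0.] rows>= 1.0
```

```bash
python3 -m pendant '[0,0,0.002,0,0,0,-1,0,0,0.002,0,0,0,0.3, 0,0,0.002,0,0,0,0.3, 0,0,0.002,0,0,0,0.3, 0,0,-0.05,0,0,0,0.3, 0,0,-0.13,0,0,0,0.6, 0,0,-0.22,0,0,0,0.6,0,0,-0.3,0,0,0,0.6,0,0,-0.3,0,0,0,0.6]'; python3 -m pendant '[-0.04,-0.07,0,0,0,0,0.6, -0.085,-0.15,0,0,0,0,0.6, -0.13,-0.23,0,0,0,0,0.6, -0.175,-0.31,0,0,0,0,0.6, -0.22,-0.39,0,0,0,0,0.6, -0.264,-0.47,0,0,0,0,0.6, -0.31,-0.55,0,0,0,0,0.6, -0.345,-0.62,0,0,0,0,0.6, -0.362,-0.65,0,0,0,0,0.6, -0.362,-0.65,0,0,0,0,0.6, -0.362,-0.65,0,0,0,0,0.6]'; python3 go.py .441 -.234 .038 1.948
python3 - <<'E'
from fit import *
P=[shot('scene'),shot('top','t6.png')]
for t,q in dict(spice_jar=(.441,-.234,0,0),brown_bottle=(.676,.054,.018,0),sauce_bottle=(.615,.208,.018,0),timer=(.7066,-.0225,.018,0),matchbox=(.585,.2845,.018,.377),peeler=(.581,.105,.018,.377)).items():
    for i in 0,1:
        d=silhouettes(t,P[i])
        if d: print(t,i,d[0]['extent'],*fit(t,[P[i]],d[:1],q,q[2]))
E
```

```text
time_s: 23.2
ee_pos: [0.6779, 0.0547, 0.2064]
eef_rot: [3.132, 0.004, 1.949]
force: [0.2, 0.4, -0.4]
grip_width: 0.0751
grip_force: 0.0
time_s: 24.3
ee_pos: [0.4408, -0.2333, 0.1992]
eef_rot: [3.141, -0.0, 1.948]
force: [0.0, 0.1, 0.5]
grip_width: 0.0751
grip_force: 0.0
pos [ 0.4408 -0.2333  0.1992] rot [ 3.141 -0.     1.948] t 24.3 F [0.  0.1 0.5] w 0.0751 grip 0.0
row [-0.001 -0.     0.322] [ 0. -0. -0.] rows>= 4.0
spice_jar 0 [417.9, 163.3, 436.2, 199.7] [ 0.44109069 -0.23381521  0.10738069] 0.06760580837726593
spice_jar 1 [412.5, 234.1, 415.5, 245.8] [ 0.45433333 -0.30066667  0.41666667] 1.0
brown_bottle 0 [304.2, 183.5, 317.1, 215.1] [0.67832622 0.05313024 0.09656732] 0.06582633405923843
brown_bottle 1 [318.2, 162.6, 335.2, 176.9] [0.67567211 0.05514997 0.07343571] 0.07051542401313782
sauce_bottle 0 [290.3, 186.5, 303.5, 247.1] [0.61682163 0.20759066 0.15140116] 0.08588836342096329
sauce_bottle 1 [293.0, 124.6, 334.5, 146.9] [0.615 0.208 0.   ] 1.0
timer 0 [313.8, 180.5, 324.5, 199.1] [ 0.70289301 -0.03084983  0.22603672] 1.6039701700210571
timer 1 [340.5, 153.0, 358.6, 172.1] [ 0.70345553 -0.02070863  0.09743553] 0.26443615555763245
matchbox 0 [278.5, 248.8, 295.7, 270.1] [0.58489076 0.28540973 0.39572049] 0.0879448801279068
matchbox 1 [245.6, 193.7, 265.3, 208.1] [0.58365999 0.28464052 0.41701268] 0.13722826540470123
peeler 0 [320.9, 214.3, 342.0, 240.0] [0.58515514 0.09964965 0.41744722] 0.4360608458518982
peeler 1 [291.7, 195.4, 314.9, 214.2] [0.58253968 0.10027341 0.3883403 ] 0.5056713223457336
```

The placed items fit well against their targets. Now the jar.

```bash
python3 -m pendant '[0,0,0.08,0,0,0,0.6, 0,0,0.16,0,0,0,0.6, 0,0,0.23,0,0,0,0.6, 0,0,0.29,0,0,0,0.6,0,0,0.322,0,0,0,0.6, 0,0,0.322,0,0,0,0.6, 0,0,0.322,0,0,0,-1, 0,0,0.322,0,0,0,-1,0,0,0.322,0,0,0,-1,0,0,0.322,0,0,0,-1,0,0,0.322,0,0,0,-1,0,0,0.322,0,0,0,-1]' 25;  python3 go.py .6457 .131 .057 1.948
```

```text
time_s: 26.2
ee_pos: [0.441, -0.2337, 0.0389]
eef_rot: [3.141, 0.001, 1.949]
force: [-0.1, 0.0, 5.8]
grip_width: 0.0438
grip_force: 25.0
pos [ 0.441  -0.2337  0.0389] rot [3.141e+00 1.000e-03 1.949e+00] t 26.2 F [-0.1  0.   5.8] w 0.0438 grip 25.0
row [ 0.527  0.65  -0.036] [0.    0.001 0.   ] rows>= 9.0
```

```bash
python3 -m pendant '[0,0,-0.05,0,0,0,-1, 0,0,-0.13,0,0,0,-1, 0,0,-0.21,0,0,0,-1, 0.03,0.037,-0.27,0,0,0,-1, 0.075,0.092,-0.28,0,0,0,-1, 0.13,0.16,-0.28,0,0,0,-1, 0.185,0.228,-0.28,0,0,0,-1, 0.24,0.296,-0.28,0,0,0,-1, 0.295,0.364,-0.28,0,0,0,-1, 0.35,0.432,-0.28,0,0,0,-1, 0.405,0.5,-0.28,0,0,0,-1, 0.45,0.555,-0.28,0,0,0,-1]'; python3 -m pendant '[0.045,0.056,0,0,0,0,-1, 0.07,0.085,0,0,0,0,-1, 0.077,0.095,0,0,0,0,-1, 0.077,0.095,0,0,0,0,-1, 0.077,0.095,0.06,0,0,0,-1, 0.077,0.095,0.12,0,0,0,-1, 0.077,0.095,0.17,0,0,0,-1, 0.077,0.095,0.21,0,0,0,-1, 0.077,0.095,0.232,0,0,0,-1, 0.077,0.095,0.240,0,0,0,-1,0.077,0.095,0.240,0,0,0,-1]';  python3 go.py .6457 .131 .057 1.948
```

```text
time_s: 27.4
ee_pos: [0.616, 0.0802, 0.1778]
eef_rot: [-3.141, -0.0, 1.949]
force: [0.9, -1.4, -1.1]
grip_width: 0.0442
grip_force: 25.0
time_s: 28.5
ee_pos: [0.6456, 0.1308, 0.0588]
eef_rot: [3.141, 0.0, 1.948]
force: [-0.4, -0.4, -1.5]
grip_width: 0.0442
grip_force: 25.0
pos [0.6456 0.1308 0.0588] rot [3.141 0.    1.948] t 28.5 F [-0.4 -0.4 -1.5] w 0.0442 grip 25.0
row [0.    0.    0.004] [0. 0. 0.] rows>= 1.0
```

```bash
python3 -m pendant '[0,0,0.003,0,0,0,-1,0,0,0.003,0,0,0,0.5, 0,0,0.003,0,0,0,0.5, 0,0,0.003,0,0,0,0.5, 0,0,-0.05,0,0,0,0.5, 0,0,-0.13,0,0,0,0.5, 0,0,-0.22,0,0,0,0.5,0,0,-0.32,0,0,0,0.5,0,0,-0.4,0,0,0,0.5,0,0,-0.4,0,0,0,0.5]'; python3 -m pendant '[-0.05,-0.08,0,0,0,0,0.5, -0.1,-0.16,0,0,0,0,0.5, -0.15,-0.24,0,0,0,0,0.5, -0.2,-0.32,0,0,0,0,0.5, -0.25,-0.4,0,0,0,0,0.5, -0.3,-0.48,0,0,0,0,0.5, -0.35,-0.56,0,0,0,0,0.5, -0.4,-0.62,0,0,0,0,0.5, -0.45,-0.62,0,0,0,0,0.5, -0.5,-0.62,0,0,0,0,0.5, -0.5,-0.62,0,0,0,0,0.5, -0.5,-0.62,0,0,0,0,0.5]'
python3 - <<'E'
from fit import *
np.set_printoptions(precision=4,suppress=True)
P=[shot('scene'),shot('top')]
cv2.imwrite('pics/f.png',np.hstack([cv2.resize(P[0]['pixels'][140:300,250:450,::-1],(400,320)),cv2.resize(P[1]['pixels'][110:270,220:420,::-1],(400,320))]))
for t,q in dict(spice_jar=(.6457,.131,.018,0),brown_bottle=(.676,.054,.018,0),sauce_bottle=(.615,.208,.018,0),timer=(.7066,-.0225,.018,0),matchbox=(.585,.2845,.018,.377),peeler=(.581,.105,.018,.377)).items():
    for i in 0,1:
        d=silhouettes(t,P[i])
        if d: print(t,i,*fit(t,[P[i]],d[:1],q,q[2]))
E
```

```text
time_s: 29.5
ee_pos: [0.647, 0.1316, 0.2654]
eef_rot: [3.132, 0.002, 1.949]
force: [0.2, 0.6, 0.8]
grip_width: 0.0705
grip_force: 0.0
time_s: 30.7
ee_pos: [0.4494, -0.2154, 0.2578]
eef_rot: [-3.141, -0.001, 1.948]
force: [-0.0, 0.8, 0.5]
grip_width: 0.0707
grip_force: 0.0
spice_jar 0 [ 0.6427  0.1257 -0.0367] 0.5681540369987488
spice_jar 1 [0.6463 0.1297 0.1123] 0.054810531437397
brown_bottle 0 [ 0.6774  0.0509 -0.0264] 0.999168872833252
brown_bottle 1 [0.6764 0.0523 0.089 ] 0.07001952826976776
sauce_bottle 0 [ 0.6175  0.2057 -0.0113] 0.07092901319265366
sauce_bottle 1 [0.6146 0.2078 0.0811] 0.115234375
timer 0 [ 0.7009 -0.0268  0.1857] 1.3551377058029175
timer 1 [ 0.7009 -0.0201  0.1072] 0.34158653020858765
matchbox 0 [0.5843 0.2855 0.4153] 0.07239419966936111
matchbox 1 [0.5839 0.2857 0.3893] 0.0731336772441864
peeler 0 [0.586  0.0983 0.4444] 0.65303635597229
peeler 1 [0.5816 0.1014 0.3861] 0.4424867033958435
```

View pics/f.png

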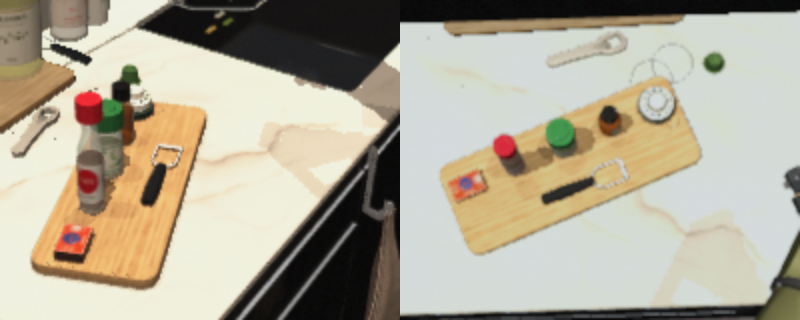

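Both views show the row straight and evenly spaced (top view crop: 655,103 / 610,122 / 560,137 / 507,153 / 467,185). The peeler lies flat and parallel in the near strip, and the arm is clear. I'm handing it in.

```bash
python3 -c "
from station import order
print(order.hand_in())"
```

```text
the job is handed in; nothing more can be done
None
```

The job is handed in: the last two-camera check showed the peeler flat in the clear strip and the brown bottle, spice jar and sauce bottle upright in an even row from timer to matchbox, with the timer and matchbox not moved; no verdict came back.

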